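Sweep the console's touch bar up to full and save it

ROBOT

A 6-joint arm with a two-finger parallel gripper is mounted at the origin on the work surface. World frame = base frame: x ahead of the robot, y to its left, z up, the work surface at z = 0. Lengths are in m, angles in rad, forces in N, time in s.
With the tool pointing down it reaches from about 0.25 to 0.725 m from the base axis. Payload 4 kg.
Tool frame: the origin (TCP) lies midway between the tips of the shut fingers; the grasp point (between the pads) lies 19 mm behind it; y points along the fingers, z is the direction in which the jaws open and shut, and the axes are right-handed (so a half turn about y gives the same grasp; the last joint's range is limited). The gripper opens to 85 mm and grips with 20 to 120 N. Pads are 22 mm wide; open, the fingers measure 114 mm over their backs; the gripper's body (76 mm by 85 mm) begins 54 mm behind the grasp point. The pads swing forward as they close: fully open they stand 13 mm farther back than shut.
Start: joints at [-1.153, 0.241, 0.005, 1.335, 0, 1.571], TCP at [0.203, -0.457, 0.231] pointing down, gripper open.
Joint ranges: [-2.72, 2.72], [-1.05, 1.87], [-1.09, 1.28], [-1.99, 2.15], [-1.42, 1.44], [-3.14, 3.14]. Speed limits (rad/s): [2.79, 2.79, 3.14, 3.14, 3.14, 3.14].

INTERFACE

Orientations are given as a unit quaternion [x, y, z, w].
In Python, from workcell import bot gives the robot as it stands. The module is installed in compiled form; this text tells all that it offers.
- The arm moves only by the shell command python3 -m handwheel 'ROWS' [OPENING]. ROWS is JSON, a list of rows, each a list of 6 numbers: the shift along the tool's x, y, z in units of 25 mm (1.0 is 25 mm), then the turn, a rotation vector about the tool's x, y, z in units of 10 degrees (1.0 is 10 degrees). A call has exactly 5 rows; each row is the pose to reach, as a shift and turn from the pose commanded when the call began, along the tool's axes at that moment; what a row does not reach only later rows make up. A row lasts 1/8 s, in which the tool goes at most 62.5 mm and 10.7 degrees, less where a joint would pass 70% of its speed; a pose out of reach is approached as far as the arm can. A call with a gripper value outside its range is refused whole. OPENING is the gripper command: -1 is shut, 1 is fully open, values between are in proportion, set as the call begins (- or left out, the last holds). The fingers move at their own pace and stop on an object; the grip force is fixed at half the most. Time passes only in rows, so rows that repeat a pose let the fingers close, or fill a call up. It gives the time, the measured TCP pose, the force and the opening at its end, in the units of the state.
- bot.get_obs(): the state, without advancing time (a new reading comes with each control period).
- bot.camera(name): name is "side" or "top"; returns a dict with "color" (400x640x3 uint8, red, green, blue), "fx", "fy", "cx", "cy" (pixels), "rvec" (rotation vector, rad) and "tvec" (3), from world to camera coordinates, as OpenCV has them. Camera axes: x right, y down, z forward; pixel columns grow to the right and rows downward; lengths in m; the calibration is good to about 2 mm. A picture is of the moment at which its call begins. There is no depth.
- bot.job_done(): hands the job in, once; it reports no verdict.
The state is a dict: "clock": time; "joint_pos": joint angles; "joint_vel": joint speeds; "tau": joint torques, N m; "eef_pos": TCP position; "tool_rot": TCP orientation; "ft_force": force on the tool from outside, world axes, zero at the start; "ft_torque": the same for the moment, N m; "grip_width": finger opening in m.
Only numpy, scipy, OpenCV 4.12 (cv2) and the standard library are available. Lean on these libraries where they do the work, as an engineer would, in place of code of your own. Each camera call takes 0.05 s, during which the arm holds its last target.

TASK

Turn the breakfast bar's lights up to full on the round console: set the closed fingertips lightly on the narrow end of its curved sprung touch bar and trace along the curve to the wide end in one unbroken stroke, keeping the bar gently pressed all the way. Then lift off and press the round key at the centre of the console fully down, and let it go. Only touch the console, never push it about or pick it up, and leave the tins and everything else where they stand.

Things in the scene. Friction and masses are not known exactly. Their poses are not given: they have to be found in the camera images.
- console: Round black plastic lighting console lying loose on the bar on its flat underside, 210 mm across, about 0.95 kg; housing top 20 mm above the bar. Origin at the centre of its underside. A crescent touch bar curves round its +x side: its centre line is an arc of radius 80 mm about the console's axis, from 70 deg on the -y side of its +x axis (narrow end) to 70 deg on the +y side (wide end). Yaw can be anything.
- touch_bar (a joint): How far the crescent touch bar is pressed down, m: 0 at rest, 0.008 at its stop; it goes straight down as one piece wherever it is pressed, against a spring (about 1 N to start it, 6 N at the stop), and springs back. It counts as pressed from 0.0015; about 0.004 is a good depth. Aluminium bar, flat top 32 mm above the work surface at rest, 12 mm above the housing; 9 mm wide at the narrow end growing to 28 mm at the wide end.
- save_key (a joint): How far the round key is pressed, m: 0 at rest, 0.006 fully down, takes about 4 N, springs back; it counts as pressed from 0.0045.
- save_key_top (a point): Centre of the top of the round aluminium key (32 mm across), on the console's axis, 42 mm above the work surface at rest; it is pressed straight down.
- trace_0 (a point): Point on the top centre line of the touch bar at the narrow end of the stroke (at -70 deg on the arc); moves down with the bar. The point midway between the fingertips should pass within 16 mm of it, seen from above, with the bar pressed.
- trace_1 (a point): Point on the top centre line of the touch bar at a quarter of the way of the stroke (at -35 deg on the arc); moves down with the bar. The point midway between the fingertips should pass within 16 mm of it, seen from above, with the bar pressed.
- trace_2 (a point): Point on the top centre line of the touch bar at the middle of the stroke (at 0 deg on the arc); moves down with the bar. The point midway between the fingertips should pass within 16 mm of it, seen from above, with the bar pressed.
- trace_3 (a point): Point on the top centre line of the touch bar at three quarters of the way of the stroke (at 35 deg on the arc); moves down with the bar. The point midway between the fingertips should pass within 16 mm of it, seen from above, with the bar pressed.
- trace_4 (a point): Point on the top centre line of the touch bar at the wide end of the stroke (at 70 deg on the arc); moves down with the bar. The point midway between the fingertips should pass within 16 mm of it, seen from above, with the bar pressed.
- tin_0: Steel spice tin with a screw cap; 49 mm across, 55 mm tall, origin at the centre of its underside. One of three like it standing round the console; not part of the work.
- tin_1: Steel spice tin with a screw cap; 49 mm across, 55 mm tall, origin at the centre of its underside. One of three like it standing round the console; not part of the work.
- tin_2: Steel spice tin with a screw cap; 49 mm across, 55 mm tall, origin at the centre of its underside. One of three like it standing round the console; not part of the work.
- tray: Round white melamine tray, 260 mm across, 22 mm tall, loose on the robot's left; origin at the centre of its underside. Leave alone.
- bowl: Yellow plastic mixing bowl, 190 mm across, 85 mm tall, loose on the robot's right; origin at the centre of its underside. Leave alone.
- tongs: Bamboo tongs, 200 mm long along their y, 16 mm high, lying loose in the tray; origin at the middle of the underside. Leave alone.
There are look-alikes about, which are no part of the job. Leave any turquoise or yellow look-alike of the tin_1 alone.

How it is judged:
On the way, in this order (a step that is already met when the one before it is completed fails the run):
1. the bar is pressed with the fingertips over the narrow end (value of joint touch_bar above 0.0015 m and horizontal distance between the grasp point and trace_0 below 0.016 m), for 0.06 s.
2. the bar is pressed with the fingertips over a quarter of the way (value of joint touch_bar above 0.0015 m and horizontal distance between the grasp point and trace_1 below 0.016 m), for 0.06 s.
3. the bar is pressed with the fingertips over the middle (value of joint touch_bar above 0.0015 m and horizontal distance between the grasp point and trace_2 below 0.016 m), for 0.06 s.
4. the bar is pressed with the fingertips over three quarters of the way (value of joint touch_bar above 0.0015 m and horizontal distance between the grasp point and trace_3 below 0.016 m), for 0.06 s.
5. the bar is pressed with the fingertips over the wide end (value of joint touch_bar above 0.0015 m and horizontal distance between the grasp point and trace_4 below 0.016 m), for 0.06 s.
6. the bar is let go and the round key is pressed down (value of joint save_key above 0.0045 m and value of joint touch_bar below 0.001 m), for 0.04 s.
At the end, for the whole second after the job is handed in: Bar and key have sprung back up (bar under 1 mm, key under 1.5 mm), the console lies flat and at rest within 20 mm of where it was (narrow end within 25 mm), the tins stand upright, and tins, tray, bowl and tongs are within 15 mm of where they were (value of joint touch_bar below 0.001 m and value of joint save_key below 0.0015 m and distance of console from where it was at the start of the episode below 0.02 m and distance of trace_0 from where it was at the start of the episode below 0.025 m and height (world z) of console below 0.006 m and angle between console's own z axis and vertical below 0.05 rad and linear speed of console below 0.02 m/s and distance of each of tin_0, tin_1, tin_2, tray, bowl, tongs from where it was at the start of the episode below 0.015 m and linear speed of each of tin_0, tin_1, tin_2, tray, bowl, tongs below 0.03 m/s and angle between each of tin_0, tin_1, tin_2's own z axis and vertical below 0.1 rad); the robot touches nothing.
It fails at once if the stroke is broken: fingertips low (within about 13 mm) over the middle part of the bar while it is not pressed (value of joint touch_bar below 0.0004 m and z of the grasp point in the frame of console below 0.064 m and (horizontal distance between the grasp point and trace_1 below 0.022 m or horizontal distance between the grasp point and trace_2 below 0.022 m or horizontal distance between the grasp point and trace_3 below 0.022 m)).
It fails at once if the console is pressed with more than 20 N (contact force between the fingers and console above 20 N).
It fails at once if the console is lifted, tipped or pushed about (height (world z) of console above 0.008 m or angle between console's own z axis and vertical above 0.07 rad or distance of console from where it was at the start of the episode above 0.02 m or distance of trace_0 from where it was at the start of the episode above 0.025 m).
It fails at once if a tin, the tray, the bowl or the tongs are moved by more than 15 mm (distance of any of tin_0, tin_1, tin_2, tray, bowl, tongs from where it was at the start of the episode above 0.015 m).
It also fails if it takes over 48 s, if anything falls off the work surface, if the arm or the gripper's body presses on something with over 40 N, if the wrist force passes 120 N, or if a joint passes its speed limit or range.

## Working session

There is one attempt and no reset: what is moved stays moved. The work goes in short steps, Python scripts to look and compute and a shell command to move; the robot and the scene stay as the last step left them, time stands still between calls to the robot, and variables do not carry over. Pictures are saved under pics/ and viewed, and the job is handed in when it is done.

```bash
mkdir -p pics; python3 - <<'E'
from workcell import bot
import cv2
o=bot.get_obs()
for k,v in o.items(): print(k,v)
for n in("top","side"):
    c=bot.camera(n); cv2.imwrite(f"pics/{n}0.png",c["color"][:,:,::-1]); print(n,{k:v for k,v in c.items() if k!="color"})
E
```

```text
clock 0.0
joint_pos [-1.15299412e+00  2.41421548e-01  3.69848833e-03  1.33517031e+00
  2.37391681e-05  1.57080619e+00]
joint_vel [-0.00061739 -0.00014243 -0.00038143 -0.0004199   0.00044393 -0.00021936]
tau [ 1.60576747e-03 -3.72316825e+01  2.52408010e+01  1.71186263e-02
  1.18733014e-04  1.00887959e-05]
eef_pos [ 0.20262605 -0.45640989  0.23039884]
tool_rot [-0.14678541  0.69246124 -0.69100716  0.1464943 ]
ft_force [ 0.44253535  0.70839337 -0.32115865]
ft_torque [ 0.03782373 -0.02636705 -0.05401538]
grip_width 0.08501017638054305
top {'fx': 370.92696730199407, 'fy': 370.92696730199407, 'cx': 321.2491097288602, 'cy': 199.80916922641342, 'rvec': array([ 1.99904172, -2.21111872,  0.23939239]), 'tvec': array([0.07163212, 0.56262118, 1.06827262])}
side {'fx': 411.53397067775455, 'fy': 411.53397067775455, 'cx': 330.4015212028112, 'cy': 198.7275713109917, 'rvec': array([ 1.02698984, -2.42054817,  1.08446433]), 'tvec': array([0.41021133, 0.2873571 , 1.12659271])}
```

View pics/top0.png

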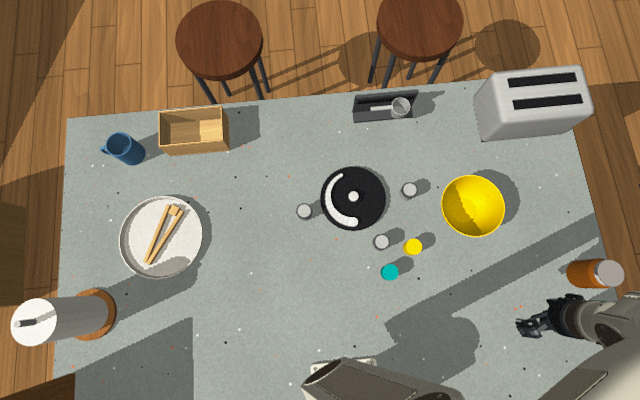

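View pics/side0.png

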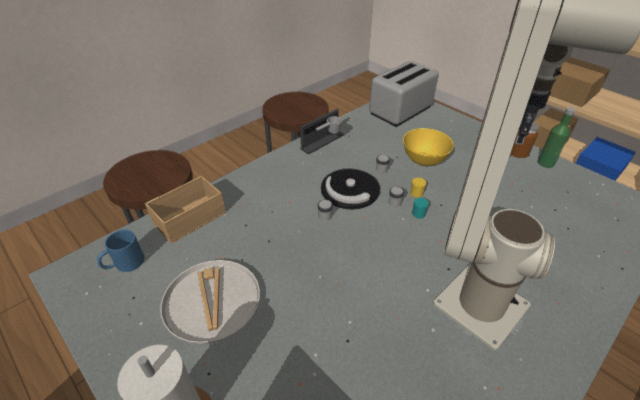

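The top view shows the following:
- Round black console at (353,198), with its crescent on the left/lower side and the round key at (353,197).
- Grey tins at (305,211), (381,241) and (409,189).
- Things that could be mistaken: the black rectangular item at (385,107), the white tray at (162,236), and the yellow and turquoise tin look-alikes at (413,246) and (390,271).

The console is the only round black object with a crescent, so I choose it. Next I check it in a close crop and measure.

```bash
cat > h.py <<'E'
from workcell import bot
import cv2, numpy as np
def ray(c,uv,z):
    R=cv2.Rodrigues(c["rvec"])[0]; C=-R.T@c["tvec"]
    K=np.array([[c["fx"],0,c["cx"]],[0,c["fy"],c["cy"]],[0,0,1]])
    d=(np.linalg.inv(K)@np.c_[np.atleast_2d(uv),np.ones(len(np.atleast_2d(uv)))].T).T@R
    return C+d*((z-C[2])/d[:,2])[:,None]
def proj(c,P):
    K=np.array([[c["fx"],0,c["cx"]],[0,c["fy"],c["cy"]],[0,0,1]])
    return cv2.projectPoints(np.array(P,float).reshape(-1,1,3),c["rvec"],c["tvec"],K,None)[0][:,0]
E
python3 - <<'E'
from h import *
c=bot.camera("top"); im=c["color"]
x0,y0,x1,y1=280,150,440,270
cv2.imwrite("pics/crop1.png",cv2.resize(im[y0:y1,x0:x1,::-1],None,fx=5,fy=5,interpolation=cv2.INTER_CUBIC))
s=bot.camera("side")
cv2.imwrite("pics/crop2.png",cv2.resize(s["color"][150:230,300:440,::-1],None,fx=5,fy=5,interpolation=cv2.INTER_CUBIC))
for nm,cc,box in(("top",c,(312,158,394,238)),("side",s,(315,160,388,212))):
    a,b,e,f=box; g=cc["color"][b:f,a:e].max(2)
    dark=(g<60).astype(np.uint8); cs,_=cv2.findContours(dark,cv2.RETR_EXTERNAL,cv2.CHAIN_APPROX_NONE)
    k=max(cs,key=cv2.contourArea)[:,0]+[a,b]
    w=ray(cc,k,.02)[:,:2]; (ctr,r)=cv2.minEnclosingCircle(w.astype(np.float32))
    print(nm,"disc",ctr,r)
    m=(g>130).astype(np.uint8); n,l,st,ce=cv2.connectedComponentsWithStats(m)
    for i in range(1,n):
        if st[i][4]<15: continue
        ys,xs=np.where(l==i); 
        for z in(.032,.042):
            p=ray(cc,np.c_[xs+a,ys+b],z)[:,:2]; q=p.mean(0)
            print(i,st[i][4],ce[i]+[a,b],z,q, p.min(0),p.max(0))
E
```

```text
top disc (0.5741912722587585, -0.08489777892827988) 0.10436886548995972
1 2716 [350.52466863 195.64138439] 0.032 [ 0.57951167 -0.07874779] [ 0.43766279 -0.22867727] [0.71373956 0.05406297]
1 2716 [350.52466863 195.64138439] 0.042 [ 0.57722911 -0.07775343] [ 0.43663144 -0.22636043] [0.71027302 0.05388585]
2 482 [337.58091286 206.62655602] 0.032 [ 0.54738456 -0.03418138] [ 0.48124736 -0.08978872] [0.65471624 0.00355836]
2 482 [337.58091286 206.62655602] 0.042 [ 0.54538539 -0.03358013] [ 0.47983156 -0.08869698] [0.65177033 0.00382672]
3 86 [352.90697674 195.86046512] 0.032 [ 0.57635696 -0.08590935] [ 0.55991265 -0.10213748] [ 0.59223808 -0.0701685 ]
3 86 [352.90697674 195.86046512] 0.042 [ 0.57410223 -0.08485182] [ 0.55780297 -0.10093681] [ 0.58984327 -0.06924982]
side disc (0.5627831220626831, -0.05656927824020386) 0.12663580477237701
3 318 [345.99371069 195.07232704] 0.032 [ 0.53888571 -0.02747202] [ 0.47829261 -0.0876089 ] [0.64719644 0.01054817]
3 318 [345.99371069 195.07232704] 0.042 [ 0.53140826 -0.01904265] [ 0.47146713 -0.07853247] [0.63855358 0.01856844]
4 45 [350.33333333 181.75555556] 0.032 [ 0.5768259  -0.08960192] [ 0.5619409  -0.10612983] [ 0.59298921 -0.07329702]
4 45 [350.33333333 181.75555556] 0.042 [ 0.56894022 -0.08050405] [ 0.55421538 -0.09685413] [ 0.58492961 -0.06437459]
5 69 [324.69565217 203.76811594] 0.032 [0.55674961 0.05532842] [0.53920146 0.03790325] [0.5749516  0.07263291]
5 69 [324.69565217 203.76811594] 0.042 [0.54907995 0.06286687] [0.53172061 0.04562919] [0.56708609 0.07998516]
```

View pics/crop1.png

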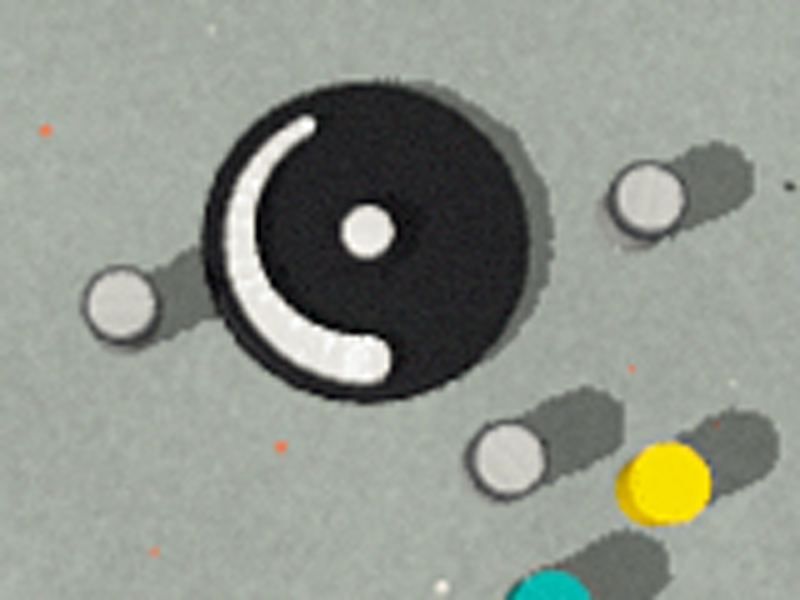

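View pics/crop2.png

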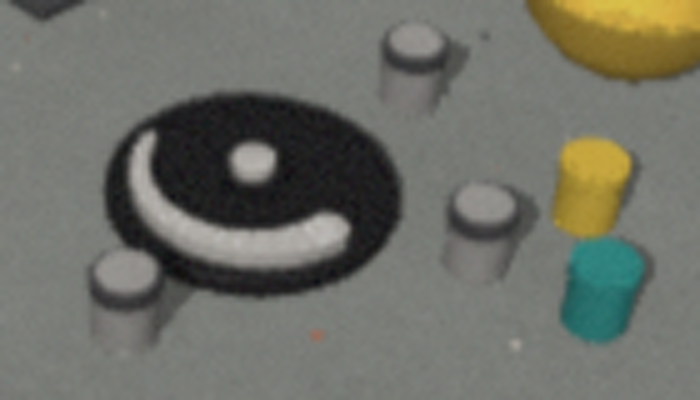

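```bash
python3 - <<'E'
from h import *
for nm,box in(("top",(312,158,394,238)),("side",(315,160,388,212))):
    cc=bot.camera(nm)
    a,b,e,f=box; g=cc["color"][b:f,a:e].max(2)
    m=(g>130).astype(np.uint8); n,l,st,ce=cv2.connectedComponentsWithStats(m)
    for i in range(1,n):
        if not(250<st[i][4]<700): continue
        ys,xs=np.where(l==i); p=ray(cc,np.c_[xs+a,ys+b],.032)[:,:2]
        ctr=np.array([.5735,-.0845]); d=p-ctr
        an=np.degrees(np.arctan2(d[:,1],d[:,0]))%360; r=np.hypot(*d.T)
        # bins
        print(nm,an.min(),an.max())
        for t in range(int(an.min()),int(an.max())+1,12):
            k=(an>=t)&(an<t+12)
            if k.any(): print(t+6,r[k].min().round(4),r[k].max().round(4),k.sum())
        # circle fit of centreline
        M=[];
    
E
python3 - <<'E'
import sys; sys.path.insert(0,'.')
from h import *
c=bot.camera("top"); im=c["color"]
for nm,uv in(("t0",(304.5,210.5)),("t1",(381.3,241.7)),("t2",(409.5,189.7))): print(nm,ray(c,uv,.055))
o=bot.get_obs(); from scipy.spatial.transform import Rotation as R
print(R.from_quat(o["tool_rot"]).as_matrix().round(3))
E
```

```text
top 17.677672529320652 184.23121430070847
23 0.0752 0.0868 18
35 0.0751 0.0866 21
47 0.0721 0.0865 23
59 0.0717 0.0874 26
71 0.0713 0.0873 26
83 0.0708 0.0869 30
95 0.069 0.0888 35
107 0.0683 0.0893 35
119 0.0672 0.0897 38
131 0.0653 0.0899 42
143 0.0642 0.0923 47
155 0.0639 0.0927 49
167 0.0644 0.0933 52
179 0.0643 0.0925 42
side 21.961523132175483 182.3082869464745
27 0.0748 0.0833 8
39 0.074 0.0845 10
51 0.074 0.0855 12
63 0.0745 0.088 13
75 0.0731 0.0896 16
87 0.0723 0.0939 23
99 0.0721 0.0969 26
111 0.0714 0.099 29
123 0.0703 0.1007 35
135 0.0694 0.1002 36
147 0.0697 0.1024 38
159 0.0685 0.1007 35
171 0.0681 0.0978 29
183 0.0724 0.0887 8
t0 [[0.54053556 0.06875802 0.055     ]]
t1 [[ 0.42274035 -0.15122944  0.055     ]]
t2 [[ 0.57290068 -0.25932916  0.055     ]]
[[-0.914 -0.     0.406]
 [-0.406  0.    -0.914]
 [-0.    -1.    -0.001]]
```

```bash
python3 -m handwheel '[[-1.9,0,-0.65,0,-1,0],[-3.8,0,-1.3,0,-2,0],[-5.7,0,-1.95,0,-3,0],[-7.6,0,-2.6,0,-4,0],[-9.5,0,-3.25,0,-5,0]]' -1
cat >> h.py <<'E'
from scipy.spatial.transform import Rotation as Rt
CT=np.array([.5735,-.0845]); YAW=97.5
def P(deg,r=.08): a=np.radians(YAW+deg); return CT+r*np.array([np.cos(a),np.sin(a)])
def to(xyz):
    o=bot.get_obs(); M=Rt.from_quat(o["tool_rot"]).as_matrix()
    W=np.c_[[0,-1,0],[0,0,-1],[1,0,0]]
    print("clk",o["clock"].round(2),"tcp",o["eef_pos"].round(4),"F",o["ft_force"].round(2),"g",round(o["grip_width"],4),"q",o["joint_pos"].round(2))
    print("shift",(M.T@(np.array(xyz)-o["eef_pos"])/.025).round(2),"turn",np.degrees(Rt.from_matrix(M.T@W).as_rotvec()).round(2)/10)
E
python3 -c "
from h import *
print([P(d).round(4) for d in (-70,-35,0,35,70)])
to([*P(-70),.2])"
```

```text
clock: 0.98
eef_pos: [0.388, -0.2852, 0.2315]
tool_rot: [0.427, -0.564, 0.564, -0.427]
ft_force: [0.6, -0.7, 0.7]
grip_width: -0.0002
[array([ 0.6445, -0.0476]), array([ 0.6104, -0.0135]), array([ 0.5631, -0.0052]), array([ 0.5195, -0.0255]), array([ 0.4954, -0.0672])]Traceback (most recent call last):
  File "<string>", line 4, in <module>
    to([*P(-70),.2])
    ~~^^^^^^^^^^^^^^
  File "h.py", line 17, in to
    print("clk",o["clock"].round(2),"tcp",o["eef_pos"].round(4),"F",o["ft_force"].round(2),"g",round(o["grip_width"],4),"q",o["joint_pos"].round(2))
                ^^^^^^^^^^^^^^^^
AttributeError: 'float' object has no attribute 'round'
```

```bash
sed -i 's/o\["clock"\].round(2)/round(o["clock"],2)/' h.py; python3 -c "
from h import *
to([*P(-70),.12])"
```

```text
clk 0.97 tcp [ 0.388  -0.2852  0.2315] F [ 0.57 -0.65  0.71] g -0.0002 q [-0.63  0.2  -0.04  1.32 -0.    1.21]
shift [-11.93   4.46   7.29] turn [-0.003 -1.574  0.002]
```

```bash
python3 -m handwheel '[[-2,0.4,1.2,0,-0.4,0],[-4,0.8,2.4,0,-0.8,0],[-6,1.2,3.6,0,-1.2,0],[-8,1.8,4.8,0,-1.6,0],[-9.5,2.5,5.8,0,-1.6,0]]'
python3 -m handwheel '[[0,0,0,0,0,0],[0,0,0,0,0,0],[0,0,0,0,0,0],[0,0,0,0,0,0],[0,0,0,0,0,0]]'
python3 -c "
from h import *
to([*P(-70),.08])"
```

```text
clock: 1.6
eef_pos: [0.5938, -0.0963, 0.1685]
tool_rot: [-0.5, 0.499, -0.5, 0.5]
ft_force: [0.9, -0.6, 0.1]
grip_width: 0.0004
clock: 2.22
eef_pos: [0.5918, -0.099, 0.1695]
tool_rot: [0.499, -0.5, 0.501, -0.5]
ft_force: [-0.2, 0.8, 0.9]
grip_width: -0.0002
clk 2.23 tcp [ 0.5918 -0.099   0.1695] F [-0.19  0.77  0.89] g -0.0002 q [-0.17  0.47  0.17  1.27 -0.    1.41]
shift [-2.06  3.58  2.1 ] turn [-0.006 -0.013  0.001]
```

```bash
python3 -m handwheel '[[-1,0,1,0,0,0],[-2.05,1,2.1,0,0,0],[-2.05,2.3,2.1,0,0,0],[-2.05,3.58,2.1,0,0,0],[-2.05,3.58,2.1,0,0,0]]'
python3 -m handwheel '[[0,0,0,0,0,0],[0,0,0,0,0,0],[0,0,0,0,0,0],[0,0,0,0,0,0],[0,0,0,0,0,0]]'
python3 -c "
from h import *
to([*P(-70),.04])
for n,b in(('top',(280,120,440,240)),('side',(290,110,430,215))):
    c=bot.camera(n); a,e,f,g=b
    im=c['color'][:,:,::-1].copy()
    cv2.imwrite('pics/a_%s.png'%n,cv2.resize(im[e:g,a:f],None,fx=5,fy=5,interpolation=cv2.INTER_CUBIC))
    print(n,proj(c,[[*P(d),.032] for d in(-70,-35,0,35,70)]).round(1).tolist())
"
```

```text
clock: 2.85
eef_pos: [0.6419, -0.047, 0.0763]
tool_rot: [-0.501, 0.502, -0.498, 0.498]
ft_force: [0.5, 0.2, 0.7]
grip_width: -0.0002
clock: 3.48
eef_pos: [0.6447, -0.0471, 0.0796]
tool_rot: [0.5, -0.5, 0.5, -0.5]
ft_force: [-0.4, -0.2, 0.2]
grip_width: -0.0001
clk 3.48 tcp [ 0.6447 -0.0471  0.0796] F [-0.41 -0.16  0.17] g -0.0001 q [-0.07  0.62  0.19  1.14  0.    1.5 ]
shift [ 0.02  1.58 -0.01] turn [-0.002 -0.006  0.   ]
top [[338.4, 176.3], [328.8, 187.7], [327.8, 202.5], [335.7, 215.5], [350.0, 221.8]]
side [[328.4, 178.0], [328.2, 186.8], [336.2, 194.5], [349.6, 198.0], [363.2, 195.9]]
```

View pics/a_side.png

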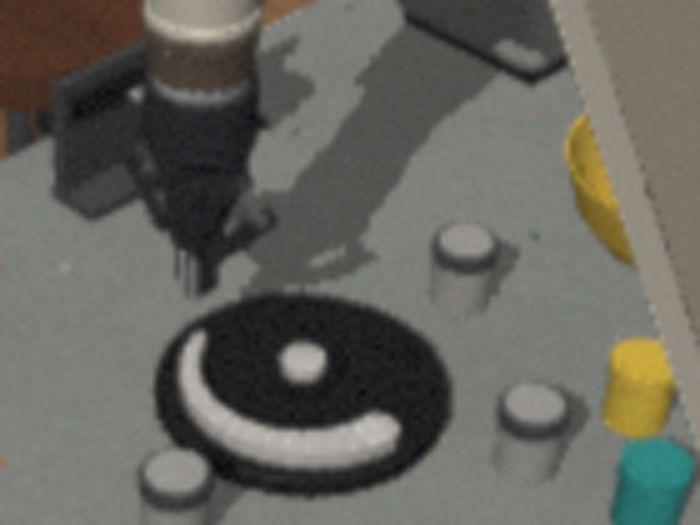

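View pics/a_top.png

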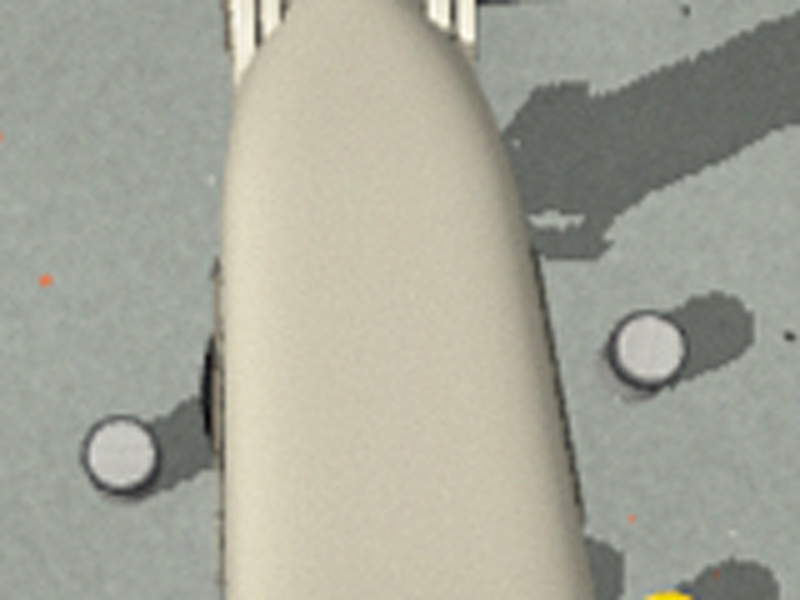

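Side view: the shut fingertips (crop 195,290) hang right above the narrow end (crop 200,335). The projected trace points fall on the bar in the same crop. In the top view the arm covers the console. Descending now.

```bash
python3 -m handwheel '[[0,0.5,0,0,0,0],[0,1,0,0,0,0],[0,1.4,0,0,0,0],[0,1.65,0,0,0,0],[0,1.75,0,0,0,0]]'
python3 -c "
from h import *
to([*P(-70),.028])"
```

```text
clock: 4.2
eef_pos: [0.6443, -0.0471, 0.0348]
tool_rot: [-0.5, 0.501, -0.5, 0.499]
ft_force: [-0.2, 0.9, -0.1]
grip_width: 0.0003
clk 4.2 tcp [ 0.6443 -0.0471  0.0348] F [-0.24  0.93 -0.1 ] g 0.0003 q [-0.07  0.66  0.14  1.05  0.    1.5 ]
shift [0.02 0.27 0.01] turn [ 0.006 -0.006 -0.   ]
```

```bash
python3 -m handwheel '[[0,0.1,0,0,0,0],[0,0.2,0,0,0,0],[0,0.3,0,0,0,0],[0,0.3,0,0,0,0],[0,0.3,0,0,0,0]]'
python3 -c "
from h import *
to([*P(-70),.028])
p0=P(-70)
for s in (-70,-35,0,35):
    print(s,[[round(-(P(s+7*i)-P(s))[1]/.025,2),round((P(s+7*i)-P(s))[0]/.025,2)] for i in range(1,6)])"
```

```text
clock: 4.82
eef_pos: [0.645, -0.0471, 0.0286]
tool_rot: [0.5, -0.5, 0.501, -0.5]
ft_force: [0.2, -0.2, 2.2]
grip_width: -0.0
clk 4.83 tcp [ 0.645  -0.0471  0.0286] F [ 0.15 -0.24  2.21] g -0.0 q [-0.07  0.67  0.13  1.03 -0.    1.5 ]
shift [ 0.02  0.02 -0.02] turn [-0.005 -0.006  0.   ]
-70 [[np.float64(-0.33), np.float64(-0.2)], [np.float64(-0.64), np.float64(-0.44)], [np.float64(-0.92), np.float64(-0.72)], [np.float64(-1.16), np.float64(-1.03)], [np.float64(-1.36), np.float64(-1.36)]]
-35 [[np.float64(-0.16), np.float64(-0.36)], [np.float64(-0.27), np.float64(-0.73)], [np.float64(-0.34), np.float64(-1.12)], [np.float64(-0.36), np.float64(-1.51)], [np.float64(-0.33), np.float64(-1.9)]]
0 [[np.float64(0.07), np.float64(-0.38)], [np.float64(0.2), np.float64(-0.76)], [np.float64(0.36), np.float64(-1.11)], [np.float64(0.57), np.float64(-1.44)], [np.float64(0.81), np.float64(-1.74)]]
35 [[np.float64(0.28), np.float64(-0.27)], [np.float64(0.59), np.float64(-0.51)], [np.float64(0.93), np.float64(-0.7)], [np.float64(1.29), np.float64(-0.85)], [np.float64(1.67), np.float64(-0.96)]]
```

```bash
python3 -m handwheel '[[0,0.03,0,0,0,0],[0,0.06,0,0,0,0],[0,0.06,0,0,0,0],[0,0.06,0,0,0,0],[0,0.06,0,0,0,0]]'
```

```text
clock: 5.45
eef_pos: [0.645, -0.0471, 0.0268]
tool_rot: [0.5, -0.5, 0.501, -0.5]
ft_force: [1.3, 0.7, 3.8]
grip_width: -0.0003
```

```bash
python3 -m handwheel '[[-0.33,0,-0.2,0,0,0],[-0.64,0,-0.44,0,0,0],[-0.92,0,-0.72,0,0,0],[-1.16,0,-1.03,0,0,0],[-1.36,0,-1.36,0,0,0]]'
python3 -c "
from h import *
to([*P(-35),.027])"
```

```text
clock: 6.08
eef_pos: [0.6102, -0.0124, 0.0267]
tool_rot: [0.5, -0.5, 0.5, -0.5]
ft_force: [2.6, -1.5, 3.3]
grip_width: -0.0
clk 6.08 tcp [ 0.6102 -0.0124  0.0267] F [ 2.55 -1.45  3.25] g -0.0 q [-0.02  0.61  0.01  0.97  0.    1.55]
shift [ 0.05 -0.01  0.01] turn [-0.003 -0.003 -0.001]
```

```bash
python3 -c "
from h import *
c=bot.camera('side'); cv2.imwrite('pics/b.png',cv2.resize(c['color'][110:215,290:430,::-1],None,fx=5,fy=5,interpolation=cv2.INTER_CUBIC))"
```

```text
(no output)
```

View pics/b.png

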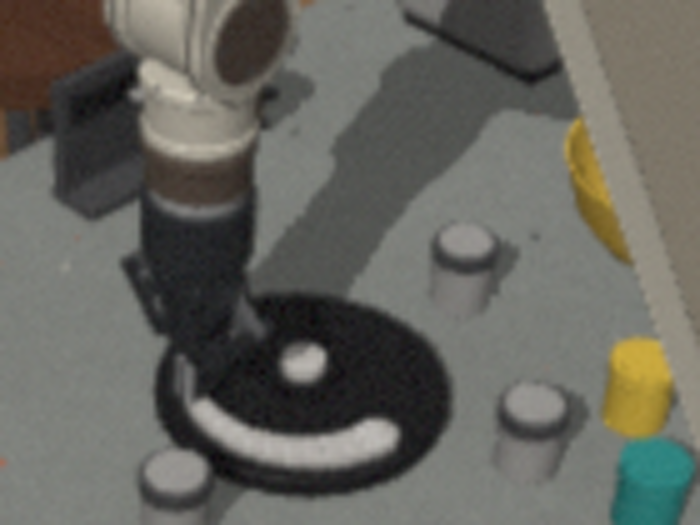

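The fingertips rest on the bar at crop (190,392). The console's outline (155–452, 293–493) hasn't shifted. I carry on along the curve.

```bash
python3 -m handwheel '[[-0.14,0,-0.36,0,0,0],[-0.24,0,-0.73,0,0,0],[-0.30,0,-1.12,0,0,0],[-0.32,0,-1.51,0,0,0],[-0.29,0,-1.9,0,0,0]]'
python3 -c "
from h import *
to([*P(0),.027])"
```

```text
clock: 6.75
eef_pos: [0.5624, -0.0056, 0.0266]
tool_rot: [-0.5, 0.5, -0.5, 0.5]
ft_force: [3.7, 0.9, 3.6]
grip_width: 0.0001
clk 6.75 tcp [ 0.5624 -0.0056  0.0266] F [3.74 0.86 3.59] g 0.0001 q [-0.01  0.53 -0.13  0.91  0.    1.56]
shift [-0.02 -0.02  0.02] turn [-0.    -0.006 -0.002]
```

```bash
python3 -m handwheel '[[0.07,-0.01,-0.37,0,0,0],[0.2,-0.01,-0.75,0,0,0],[0.36,-0.01,-1.1,0,0,0],[0.57,-0.01,-1.43,0,0,0],[0.81,-0.01,-1.72,0,0,0]]'
python3 -c "
from h import *
to([*P(35),.027])"
```

```text
clock: 7.38
eef_pos: [0.5194, -0.0262, 0.0268]
tool_rot: [-0.5, 0.5, -0.5, 0.5]
ft_force: [2.1, 1.3, 3.9]
grip_width: -0.0
clk 7.38 tcp [ 0.5194 -0.0262  0.0268] F [2.08 1.25 3.93] g -0.0 q [-0.05  0.46 -0.25  0.86  0.    1.52]
shift [-0.03 -0.01  0.  ] turn [ 0.002 -0.006 -0.003]
```

```bash
python3 -m handwheel '[[0.27,0,-0.27,0,0,0],[0.58,0,-0.51,0,0,0],[0.92,0,-0.7,0,0,0],[1.28,0,-0.85,0,0,0],[1.68,0,-0.96,0,0,0]]'
python3 -m handwheel '[[0,0,0,0,0,0],[0,0,0,0,0,0],[0,0,0,0,0,0],[0,0,0,0,0,0],[0,0,0,0,0,0]]'
python3 -c "
from h import *
to([*P(70),.027])
c=bot.camera('side'); cv2.imwrite('pics/c.png',cv2.resize(c['color'][110:215,290:430,::-1],None,fx=5,fy=5,interpolation=cv2.INTER_CUBIC))"
```

```text
clock: 8.0
eef_pos: [0.4954, -0.0684, 0.0266]
tool_rot: [-0.5, 0.501, -0.5, 0.5]
ft_force: [1.2, 2.6, 4.6]
grip_width: 0.0001
clock: 8.62
eef_pos: [0.4958, -0.0679, 0.0267]
tool_rot: [-0.5, 0.5, -0.5, 0.5]
ft_force: [-2.3, -3.0, 3.6]
grip_width: 0.0002
clk 8.62 tcp [ 0.4958 -0.0679  0.0267] F [-2.33 -2.96  3.63] g 0.0002 q [-0.14  0.43 -0.31  0.83 -0.    1.44]
shift [-0.03 -0.01 -0.02] turn [ 0.003 -0.005  0.002]
```

View pics/c.png

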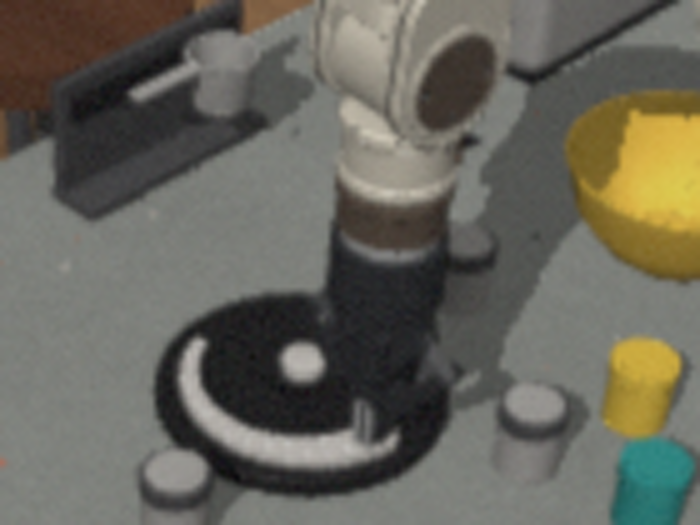

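The fingertips are at crop (365,438) on the wide part and the bar's tip is at about (398,430). To be safe I slide a few mm further, still pressed, then lift straight up.

```bash
python3 -m handwheel '[[0.1,0,-0.02,0,0,0],[0.2,0,-0.04,0,0,0],[0.25,0,-0.05,0,0,0],[0.25,0,-0.05,0,0,0],[0.25,0,-0.05,0,0,0]]'
python3 -m handwheel '[[0,-0.4,0,0,0,0],[0,-1,0,0,0,0],[0,-1.6,0,0,0,0],[0,-2,0,0,0,0],[0,-2,0,0,0,0]]'
python3 -c "
from h import *
to([*CT,.07])"
```

```text
clock: 9.3
eef_pos: [0.4953, -0.074, 0.027]
tool_rot: [0.499, -0.5, 0.5, -0.5]
ft_force: [1.1, 1.9, 4.0]
grip_width: -0.0
clock: 9.93
eef_pos: [0.4956, -0.0744, 0.0781]
tool_rot: [0.499, -0.5, 0.501, -0.5]
ft_force: [-1.3, -0.1, -0.2]
grip_width: -0.0
clk 9.93 tcp [ 0.4956 -0.0744  0.0781] F [-1.28 -0.11 -0.21] g -0.0 q [-0.15  0.36 -0.25  0.95 -0.    1.42]
shift [0.4  0.33 3.11] turn [-0.014 -0.007  0.003]
```

```bash
python3 -m handwheel '[[0.13,0,1,0,0,0],[0.26,0,2,0,0,0],[0.4,0,2.8,0,0,0],[0.4,0.3,3.11,0,0,0],[0.4,0.8,3.11,0,0,0]]'
python3 -m handwheel '[[0,0.1,0,0,0,0],[0,0.2,0,0,0,0],[0,0.25,0,0,0,0],[0,0.25,0,0,0,0],[0,0.25,0,0,0,0]]'
python3 -c "
from h import *
to([*CT,.037])
c=bot.camera('side'); cv2.imwrite('pics/d.png',cv2.resize(c['color'][110:215,290:430,::-1],None,fx=5,fy=5,interpolation=cv2.INTER_CUBIC))"
```

```text
clock: 10.55
eef_pos: [0.5724, -0.0841, 0.0558]
tool_rot: [-0.5, 0.5, -0.5, 0.5]
ft_force: [-0.5, -0.1, 0.0]
grip_width: 0.0
clock: 11.18
eef_pos: [0.5727, -0.0843, 0.0509]
tool_rot: [0.5, -0.5, 0.5, -0.5]
ft_force: [0.8, 0.1, 0.6]
grip_width: -0.0002
clk 11.18 tcp [ 0.5727 -0.0843  0.0509] F [0.75 0.13 0.61] g -0.0002 q [-0.15  0.53 -0.06  0.98  0.    1.43]
shift [0.01 0.56 0.03] turn [-0.004 -0.006  0.   ]
```

View pics/d.png

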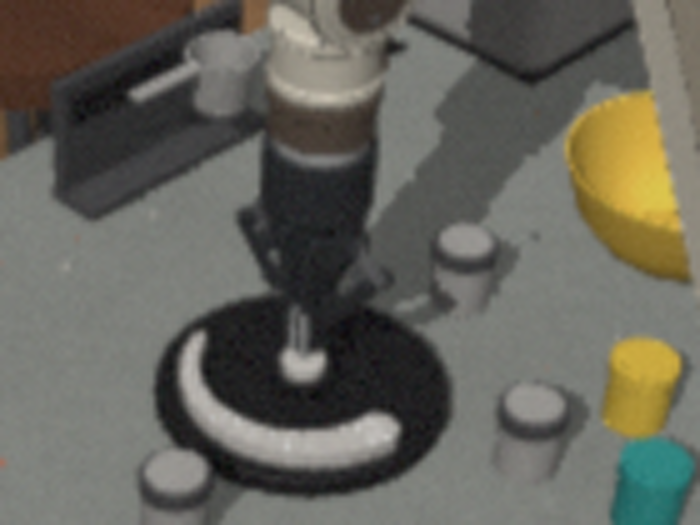

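The closed tips stand over the key (crop 302,345 over 302,362). I lower in small steps.

```bash
python3 -m handwheel '[[0,0.15,0,0,0,0],[0,0.3,0,0,0,0],[0,0.42,0,0,0,0],[0,0.54,0,0,0,0],[0,0.54,0,0,0,0]]'
python3 -c "
from h import *
to([*CT,.036])"
```

```text
clock: 11.85
eef_pos: [0.5725, -0.0842, 0.0371]
tool_rot: [-0.5, 0.5, -0.5, 0.5]
ft_force: [-1.1, -0.5, 4.2]
grip_width: 0.0003
clk 11.85 tcp [ 0.5725 -0.0842  0.0371] F [-1.11 -0.51  4.22] g 0.0003 q [-0.15  0.54 -0.08  0.95  0.    1.43]
shift [0.01 0.04 0.04] turn [ 0.001 -0.006 -0.   ]
```

```bash
python3 -m handwheel '[[0,0.02,0,0,0,0],[0,0.04,0,0,0,0],[0,0.04,0,0,0,0],[0,0.05,0,0,0,0],[0,0.05,0,0,0,0]]'
python3 -c "
from h import *
to([*CT,.036])"
```

```text
clock: 12.48
eef_pos: [0.5725, -0.0842, 0.0361]
tool_rot: [-0.5, 0.5, -0.5, 0.5]
ft_force: [-2.3, 1.0, 6.2]
grip_width: 0.0
clk 12.47 tcp [ 0.5725 -0.0842  0.0361] F [-2.32  1.    6.16] g 0.0 q [-0.15  0.55 -0.08  0.95  0.    1.43]
shift [0.01 0.   0.04] turn [ 0.    -0.006 -0.   ]
```

```bash
python3 -m handwheel '[[0,0.01,0,0,0,0],[0,0.02,0,0,0,0],[0,0.03,0,0,0,0],[0,0.03,0,0,0,0],[0,0.03,0,0,0,0]]'
```

```text
clock: 13.1
eef_pos: [0.5725, -0.0842, 0.036]
tool_rot: [0.5, -0.5, 0.5, -0.5]
ft_force: [-4.1, 1.0, 9.0]
grip_width: -0.0
```

The key is at its stop: the force rose to 9 N and z held at 0.036. Lifting off and clearing.

```bash
python3 -m handwheel '[[0,-0.4,0,0,0,0],[0,-1.2,0,0,0,0],[0,-2.5,0,0,0,0],[0,-4,0,0,0,0],[0,-5.5,0,0,0,0]]'
python3 -m handwheel '[[1.5,0,-1,0,0,0],[3,0,-2,0,0,0],[4.5,0,-3,0,0,0],[6,0,-4,0,0,0],[7.5,0,-5,0,0,0]]'
python3 -m handwheel '[[1,0,-1,0,0,0],[2,0,-2,0,0,0],[3,0,-3,0,0,0],[4,0,-4,0,0,0],[5,0,-5,0,0,0]]'
python3 -m handwheel '[[0,0,0,0,0,0],[0,0,0,0,0,0],[0,0,0,0,0,0],[0,0,0,0,0,0],[0,0,0,0,0,0]]'
python3 - <<'E'
from h import *
c=bot.camera("top"); cv2.imwrite("pics/e.png",c["color"][:,:,::-1]); cv2.imwrite('pics/f.png',cv2.resize(c["color"][150:270,280:440,::-1],None,fx=5,fy=5,interpolation=cv2.INTER_CUBIC))
g=c["color"][158:238,312:394].max(2); dark=(g<60).astype(np.uint8); cs,_=cv2.findContours(dark,cv2.RETR_EXTERNAL,cv2.CHAIN_APPROX_NONE)
k=max(cs,key=cv2.contourArea)[:,0]+[312,158]; print(cv2.minEnclosingCircle(ray(c,k,.02)[:,:2].astype(np.float32)))
E
```

```text
clock: 13.72
eef_pos: [0.5725, -0.0842, 0.1735]
tool_rot: [-0.5, 0.5, -0.5, 0.5]
ft_force: [0.2, -0.1, -0.1]
grip_width: -0.0004
clock: 14.35
eef_pos: [0.4466, -0.2728, 0.1726]
tool_rot: [0.5, -0.5, 0.5, -0.5]
ft_force: [-0.6, -0.0, 0.3]
grip_width: 0.0002
clock: 14.98
eef_pos: [0.3215, -0.3974, 0.1726]
tool_rot: [0.5, -0.5, 0.5, -0.5]
ft_force: [0.3, 0.2, 0.2]
grip_width: -0.0001
clock: 15.6
eef_pos: [0.3227, -0.3961, 0.1726]
tool_rot: [0.5, -0.5, 0.5, -0.5]
ft_force: [-0.6, -0.0, -0.3]
grip_width: -0.0001
((0.5735901594161987, -0.08479320257902145), 0.10405699908733368)
```

View pics/e.png

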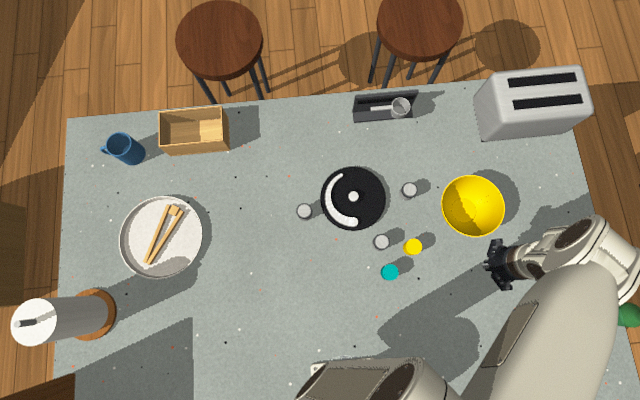

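View pics/f.png

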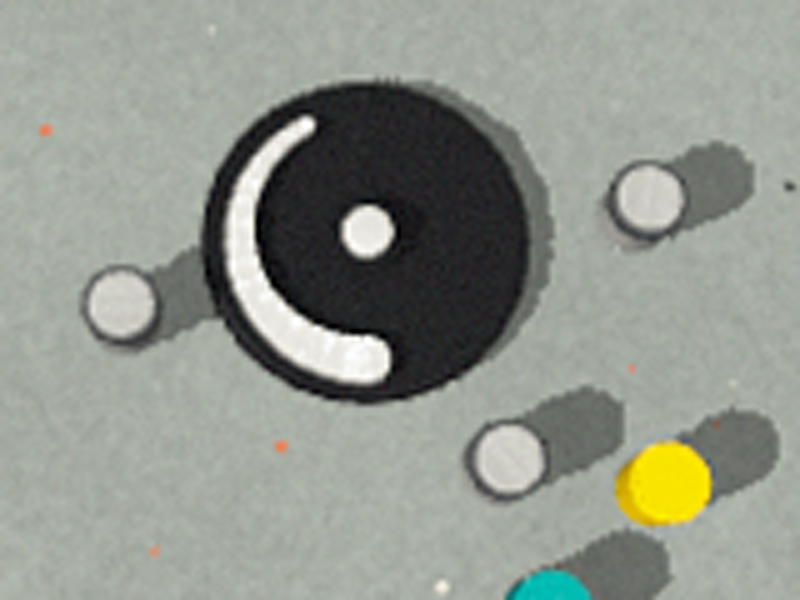

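The crops before and after match: console centre at (353,197), and tins at (305,211), (381,241) and (409,189). The bowl, tray and tongs haven't moved either, and the arm is clear. Handing in.

```bash
python3 -c "
from workcell import bot
print(bot.job_done())"
```

```text
the job is handed in; nothing more can be done
None
```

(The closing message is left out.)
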